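# Close the board test fixture and hold the two-pin tester on its pads

## Task

Push the open hold-down frame of the board test fixture down until it is fully shut and snapped under its catches, then take the yellow two-pin tester out of its stand and hold it upright on the circuit board with one pin on each of the two gold pads (either way round), pressing lightly so that both sprung pins are pushed in about half-way and never driven hard into the board. Finish while still holding the tester there in the gripper, frame shut, and leave the can, the screwdriver and the meter where they are.

Things in the scene. Friction and masses are not known exactly. Their poses are not given: they have to be found in the camera images.
- fixture: Fixed board test fixture: black box 320 (x) x 340 (y) x 85 mm, plywood deck 330 x 350 mm with its top 97 mm above the bench, red fittings. Origin: centre of its underside, on the bench. Its +x points away from the robot (within 15 degrees), to the hinge side; z up. Hinge axis at its x = +125, z = 140 mm; red hinge cheeks at y = +-152 mm, x = 93 to 163 mm, reach 160 mm up.
- frame (a joint): Hinge angle of the red hold-down frame (rad): 0 shut and level; grows as its front rises and swings away from the robot. Starts at 0.45 to 0.85; friction holds it at any angle, 1 to 2 N at the grip moves it down. From 0.06 to 0.02 rad two sprung catches resist (about 7 N at the grip), then they snap it home and hold it at 0. Catches: red tongues on the deck, 75 mm either side of the grip, 153 mm high.
- frame_hinge (a point): Point on the frame's hinge axis (the fixture's y axis through it), mid-width, 140 mm above the bench; does not move. Two red arms, 14 mm wide, 22 mm tall, at the fixture's y = +-131 mm run 240 mm from the axis towards the robot to a front rod, 12 mm diameter, along y. Stubby pressers stand inward from the arms to y = +-80 mm; the rest of the window is open. Shut, nothing of it is over 154 mm high.
- frame_grip (a point): Centre of the top face of the red grip block at the middle of the frame's front rod: block 30 (towards the hinge) x 70 (along the rod) x 24 mm, the rod through its centre. The point is 240 mm from the hinge axis along the arms and 12 mm above the arms' mid-plane; it moves with the frame and is 152 mm above the bench when shut. Its z axis is the face's normal. Push here.
- pad_a (a point): Centre of the top of a round gold pad, 14 mm diameter, flush on the board, 110 mm above the bench: the pad nearer the robot. Its axes are those of the fixture: pad_b lies 24 mm along +x. A thin white rectangle is printed around the pair.
- pad_b (a point): Centre of the other gold pad of the pair, 14 mm diameter, 24 mm along the fixture's +x from pad_a.
- board: Green circuit board 150 (x) x 182 (y) x 3 mm, fixed level in the fixture's middle; origin at the centre of its underside, 107 mm above the bench; axes as the fixture. The tallest part on it stands 11 mm above its top; nothing stands within 20 mm of a pad's centre.
- tester_grip (a point): Centre of the yellow upper housing, 36 (x) x 22 (y) x 70 mm, of the loose tester (150 g). z runs up the tester, x along the line of its pins. 35 to 41 mm below is a guard 46 x 32 x 6 mm, then a black housing 36 x 22 x 48 mm and the pins: free tips 111 mm below this point at x = -12 (pin_a) and +12 mm (pin_b). It hangs upright by its guard in the stand; grip across the 22 mm, pull straight up.
- tester: The tester as a whole; origin on its axis at the underside of the finger guard, 41 mm below tester_grip; same axes.
- pin_a_tip (a point): Round tip (5 mm diameter brass pin) of the tester's pin at its x = -12 mm.
- pin_b_tip (a point): Round tip (5 mm diameter brass pin) of the tester's pin at its x = +12 mm.
- pin_a (a joint): How far pin_a is pushed into the tester (m): 0 free, 0.010 fully in. Spring: about 0.4 N at the start of travel, 1.4 N at half travel, 2.4 N fully in.
- pin_b (a joint): The same for pin_b.
- stand: Fixed red stand block 100 (x) x 76 (y) x 90 mm for the tester, on a black foot 120 x 96 mm; origin at the centre of its underside on the bench; a through slot 40 x 26 mm from the top in its middle takes the tester's lower housing. It stands on one side of the fixture, left or right.
- can_center (a point): Centre (67 mm up) of a loose drink can, 53 mm diameter, 134 mm tall, standing on the other side of the fixture. Leave it.
- screwdriver: Loose screwdriver, 170 mm long, lying along its x on the bench, farther out than the stand or the can. Leave it.
- meter: Loose black pocket meter, 130 x 72 x 39 mm, lying on the bench farther out than the stand or the can; origin at the centre of its underside. Leave it.

How it is judged (in metres and radians):
On the way, in this order (a step that is already met when the one before it is completed fails the run):
1. the hold-down frame is shut and held by its catches (value of joint frame below 0.02 rad), for 0.2 s.
2. the tester is lifted out of the stand in the gripper, frame still shut (value of joint frame below 0.02 rad and z of tester_grip in the frame of stand above 0.19 m and contact force between tester and the fingers above 1 N and contact force between tester and stand below 0.1 N), for 0.1 s.
At the end, for the whole second after the job is handed in: Frame shut (within 0.02 rad); each pin tip within 7 mm of its own pad's centre, either way round; both pins pushed in 1.5 to 9 of 10 mm; tester pressing with 0.8 to 6 N in all, within 0.12 rad of upright, gripped by the fingers, off the stand, still (value of joint frame below 0.02 rad and ((horizontal distance between pin_a_tip and pad_a below 0.007 m and horizontal distance between pin_b_tip and pad_b below 0.007 m) or (horizontal distance between pin_a_tip and pad_b below 0.007 m and horizontal distance between pin_b_tip and pad_a below 0.007 m)) and value of joint pin_a between 0.0015 and 0.009 m and value of joint pin_b between 0.0015 and 0.009 m and contact force between tester and board between 0.8 and 6 N and angle between tester_grip's own z axis and vertical below 0.12 rad and contact force between tester and the fingers above 1 N and contact force between tester and stand below 0.1 N and linear speed of tester below 0.01 m/s and contact force between tester and fixture below 6 N); the arm keeps its last pose, push and grip.
It fails at once if the tester is driven hard into the board (over 15 N) (contact force between tester and board above 15 N).
It fails at once if the can is pushed out of its place (distance of can_center from where it was at the start of the episode above 0.03 m).
It fails at once if the can is tipped over (angle between can_center's own z axis and vertical above 0.5 rad).
It fails at once if the screwdriver is pushed out of its place (distance of screwdriver from where it was at the start of the episode above 0.03 m).
It fails at once if the meter is pushed out of its place (distance of meter from where it was at the start of the episode above 0.03 m).
It also fails if it takes over 58 s, if anything falls off the work surface, if the arm or the gripper's body presses on something with over 40 N, if the wrist force passes 120 N, or if a joint passes its speed limit or range.

## Robot

A 6-joint arm with a two-finger parallel gripper is mounted at the origin on the work surface. World frame = base frame: x ahead of the robot, y to its left, z up, the work surface at z = 0. Lengths are in mm, angles in rad, forces in N, time in s.
With the tool pointing down it reaches from about 275 to 750 mm from the base axis. Payload 10.2 kg.
Tool frame: the origin (TCP) lies at the very end of the fingers, on their centre line; the grasp point (between the pads) lies 19 mm behind it (manip.pinch_z is the distance from the TCP to the grasp point, in mm); z points along the fingers, y is the direction in which the jaws open and shut (so a half turn about z gives the same grasp; the last joint's range is limited). The gripper opens to 88 mm and grips with 3 to 60 N. Pads are 18 mm wide; open, the fingers measure 123 mm over their backs; the gripper's body (75 mm by 187 mm) begins 45 mm behind the grasp point.
Start: joints at [0.882, 0.313, 1.498, -0, 1.331, -0.223], TCP at [235.81, 469.068, 214.62] pointing down, gripper open.
Joint ranges: [-2.94, 2.94], [-0.97, 2.17], [0.19, 2.56], [-1.23, 4.37], [0.02, 3.11], [-2.88, 2.88]. Speed limits (rad/s): [2.39, 2.39, 3.01, 3.14, 3.14, 3.14].

## Interface

Orientations are given as [roll, pitch, yaw] about the fixed x, y, z axes, in that order (R = Rz(yaw) Ry(pitch) Rx(roll)).
In Python, from plant import state, snapshot, camera_info, manip gives the robot as it stands.
- The arm moves only by the tool arm_command, never from a script. Its arguments are lists of equal length, an entry for each row: "jaw": the opening, from 0 (shut) to 1 (fully open); "offset": the shift along the world's x, y, z scaled (see below), a list of three; "roll": the turn about the world's z scaled (see below). A call has exactly 5 rows; each row is the pose to reach, as a shift and turn from the pose measured when the call began, turning the shorter way round; what a row does not reach only later rows make up. The controller multiplies each number of a shift by 80 mm and each number of a turn by 180 degrees. A row lasts 1/8 s, in which the tool goes at most 62.5 mm and 10.7 degrees, less where a joint would pass 70% of its speed; a pose out of reach is approached as far as the arm can. A call with a number of a shift or a turn outside -1 to 1 is refused whole. A call with a gripper value outside its range is refused whole. The fingers move at their own pace and stop on an object; "force" is the grip in N (left out, the last holds). Time passes only in rows, so rows that repeat a pose let the fingers close, or fill a call up. It gives the time, the measured TCP pose, the force and the opening at its end, in the units of the state.
- state(): the state, without advancing time (a new reading comes with each control period).
- snapshot(name): name is "scene" or "top"; returns (picture, depth): 384x512x3 uint8, blue, green, red; 384x512 float32, mm along the optical axis (not along the pixel's ray), 0 where there is no reading.
- camera_info(name): a dict with "fov_y" (degrees; the focal length in pixels is half the picture's height over the tangent of half this angle, whatever the lens; pixels are square), "cx", "cy" (the principal point, pixels), "world_from_camera" (4x4, takes a point from camera to world coordinates). Camera axes: x right, y down, z forward; pixel columns grow to the right and rows downward; lengths in mm; the calibration is good to about 2 mm. A picture is of the moment at which its call begins. camera_info takes no time and is no camera call.
- manip.job_done(): hands the job in, once; it reports no verdict.
The state is a dict: "t": time; "joint_pos": joint angles; "qd": joint speeds; "effort": joint torques, N m; "tool_pos": TCP position; "ee_rot": TCP orientation; "ft_force": force on the tool from outside, world axes, zero at the start; "wrist_torque": the same for the moment, N m; "opening": opening from 0.0 (shut) to 1.0 (fully open).
Only numpy, scipy, OpenCV 4.12 (cv2) and the standard library are available. Lean on these libraries where they do the work, as an engineer would, in place of code of your own. Each camera call takes 0.05 s, during which the arm holds its last target. There are 200 camera calls.

## Working session

There is one attempt and no reset: what is moved stays moved. The work goes in short steps, Python scripts to look and compute and a tool call to move; the robot and the scene stay as the last step left them, time stands still between calls to the robot, and variables do not carry over. Pictures are saved under pics/ and viewed, about 8 in all and at most 12, crops included, and the job is handed in when it is done.

Besides the shell and the picture viewer there is one more tool, called after ">>>" in YAML: its name, and indented under it one key for each argument. arm_command: Moves the arm, as the interface text tells. Its arguments: {"type":"object","properties":{"jaw":{"type":"array","items":{"type":"number"}},"offset":{"type":"array","items":{"type":"array","items":{"type":"number","minimum":-1,"maximum":1}}},"roll":{"type":"array","items":{"type":"number","minimum":-1,"maximum":1}},"force":{"type":"number"}},"required":["jaw","offset","roll"]}

```bash
mkdir -p pics; ls; cat > h.py <<'E'
import numpy as np, cv2
from plant import state, snapshot, camera_info, manip
def grab(n):
    p,d=snapshot(n); np.savez(f'{n}.npz',p=p,d=d); return p,d
def K(n):
    c=camera_info(n); f=192/np.tan(np.radians(c['fov_y'])/2); return f,c['cx'],c['cy'],np.array(c['world_from_camera'])
def cloud(n,d):
    f,cx,cy,T=K(n); v,u=np.mgrid[:384,:512]
    P=np.stack([(u-cx)/f*d,(v-cy)/f*d,d],-1)
    return P@T[:3,:3].T+T[:3,3]
def ray(n,u,v,z):
    f,cx,cy,T=K(n); r=T[:3,:3]@np.array([(u-cx)/f,(v-cy)/f,1]); o=T[:3,3]
    return o+r*(z-o[2])/r[2]
E
python3 - <<'E'
from h import *
for n in('scene','top'):
    p,d=grab(n); cv2.imwrite(f'pics/{n}0.png',cv2.resize(p,None,fx=1.5,fy=1.5)); print(n,K(n),camera_info(n).keys())
print(state())
E
```

```text
pics
scene (np.float64(348.63911968769276), 256.165133723179, 192.05409600293962, array([[-7.51644909e-01,  4.97581544e-01, -4.32946344e-01,
         1.00667061e+03],
       [ 6.59485286e-01,  5.77368251e-01, -4.81378292e-01,
         4.72882513e+02],
       [ 1.04445198e-02, -6.47347287e-01, -7.62123614e-01,
         8.59334239e+02],
       [ 0.00000000e+00,  0.00000000e+00,  0.00000000e+00,
         1.00000000e+00]])) dict_keys(['fov_y', 'cx', 'cy', 'world_from_camera'])
top (np.float64(452.296285264006), 250.43660341020214, 192.26665206057748, array([[ 5.69437107e-02, -9.75741740e-01,  2.11389383e-01,
         2.61857582e+02],
       [-9.98375411e-01, -5.60741294e-02,  1.01108768e-02,
        -5.75985846e+00],
       [ 1.98787110e-03, -2.11621713e-01, -9.77349630e-01,
         1.54020358e+03],
       [ 0.00000000e+00,  0.00000000e+00,  0.00000000e+00,
         1.00000000e+00]])) dict_keys(['fov_y', 'cx', 'cy', 'world_from_camera'])
{'t': 0.1, 'joint_pos': array([ 8.81565587e-01,  3.13405576e-01,  1.49828537e+00,  1.30156689e-05,
        1.33099124e+00, -2.23412317e-01]), 'qd': array([-0.00243064, -0.00468388, -0.0036247 ,  0.00052386,  0.00338094,
       -0.00035134]), 'effort': array([ 1.82918742e-03, -4.02817941e+01, -2.52646065e+01,  6.95229205e-02,
        3.41528293e-02, -5.40790367e-06]), 'tool_pos': array([235.67882563, 468.88606729, 214.14092327]), 'ee_rot': array([-3.14053300e+00, -2.53720041e-04,  2.67577100e+00]), 'ft_force': array([ 0.15460699, -0.08865684,  0.28872339]), 'wrist_torque': array([-0.0190208 ,  0.03891071, -0.02991534]), 'opening': 0.9985679602367018}
```

View pics/scene0.png

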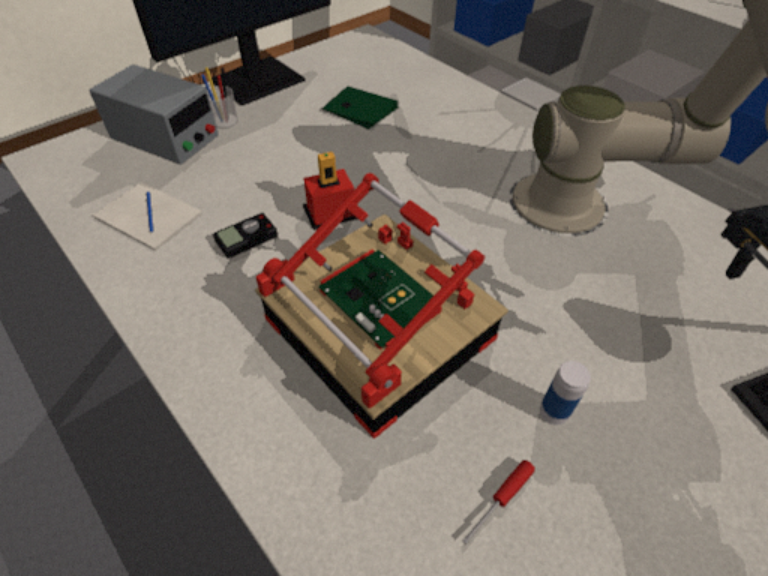

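View pics/top0.png

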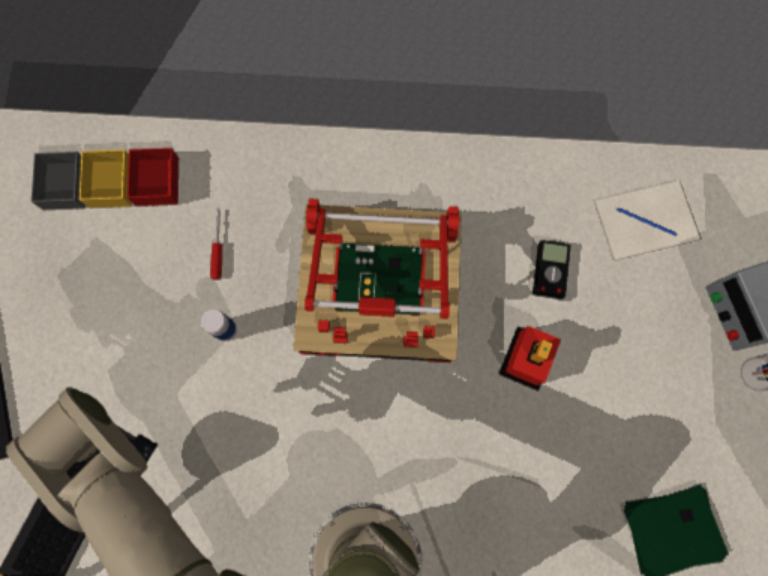

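Both views show the fixture ahead of the base. In top0 the grip is near (377,307), the pads near (367,287), the tester on the right at (541,350), and the can on the left at (215,323). Next I measure these.

```bash
cat > m.py <<'E'
from h import *
D=np.load('top.npz');p,d=D['p'],D['d'];C=cloud('top',d);hsv=cv2.cvtColor(p,cv2.COLOR_BGR2HSV)
Sn=np.load('scene.npz');ps,ds=Sn['p'],Sn['d'];CS=cloud('scene',ds);hs=cv2.cvtColor(ps,cv2.COLOR_BGR2HSV)
def blobs(mask,C,mn=4):
    n,l,s,c=cv2.connectedComponentsWithStats(mask.astype(np.uint8))
    for i in range(1,n):
        if s[i,4]>=mn:
            P=C[l==i]; print(np.round(c[i],1),s[i,4],'med',np.round(np.median(P,0),1),'min',np.round(P.min(0)),'max',np.round(P.max(0)))
def yel(h): return (h[...,0]>15)&(h[...,0]<32)&(h[...,1]>170)&(h[...,2]>110)
def red(h): return ((h[...,0]<6)|(h[...,0]>174))&(h[...,1]>150)&(h[...,2]>60)
if __name__=='__main__':
    print('top yellow');blobs(yel(hsv),C); print('scene yellow');blobs(yel(hs),CS)
    print('top red');blobs(red(hsv),C,15); print('scene red');blobs(red(hs),CS,15)
    m=(C[...,2]>88)&(C[...,2]<104)&(C[...,0]>350)&(abs(C[...,1])<250)
    m=cv2.morphologyEx(m.astype(np.uint8),cv2.MORPH_OPEN,np.ones((3,3)))
    r=cv2.minAreaRect(C[m>0][:,:2].astype(np.float32));print('deck',r)
    w=(C[...,2]>20)&(abs(C[...,2]-130)<12)&(C[...,1]>180)&(C[...,1]<350)&(C[...,0]<600);print('can',np.median(C[w],0),w.sum())
    s=CS[(abs(CS[...,2]-90)<6)&red(hs)&(CS[...,1]<-150)];print('stand scene',cv2.minAreaRect(s[:,:2].astype(np.float32)),len(s))
    s=C[(abs(C[...,2]-90)<6)&red(hsv)&(C[...,1]<-150)];print('stand top',cv2.minAreaRect(s[:,:2].astype(np.float32)),len(s))
E
python3 m.py
```

```text
top yellow
[ 70.5 119.1] 736 med [826.1 665.    7.3] min [262.  -6.  -9.] max [ 880.  713. 1540.]
[244.5 187.3] 14 med [586.7  29.1 108.5] min [580.  24. 103.] max [592.  34. 115.]
[244.2 194.5] 13 med [561.5  29.3 110.2] min [557.  23. 106.] max [568.  33. 114.]
[360.9 234.1] 114 med [ 447.9 -336.5  163.9] min [ 433. -355.  106.] max [ 470. -326.  171.]
scene yellow
[139.1  50.8] 18 med [ 453.7 -883.2  130.9] min [ 449. -892.  105.] max [ 457. -878.  153.]
[217.7 110.9] 137 med [ 463.1 -332.   149.8] min [ 442. -352.   98.] max [1007.  473.  859.]
top red
[101.3 117.2] 1126 med [835.8 557.8  11.7] min [262.  -6.  -8.] max [ 889.  605. 1540.]
[212.2 166.2] 676 med [650.  133.6 182.1] min [262.  -6.  98.] max [ 758.  172. 1540.]
[293.9 170.7] 680 med [ 649.7 -124.8  182.7] min [ 493. -159.   99.] max [754. -78. 268.]
[143.8 173.7] 159 med [634.9 381.3  23.1] min [262.  -6.  10.] max [ 678.  395. 1540.]
[222.4 196.1] 17 med [549.9  99.1 113.5] min [540.  91. 107.] max [569. 101. 197.]
[250.8 204. ] 275 med [503.6   4.  258.9] min [262. -30. 109.] max [ 551.   44. 1540.]
[215.2 216.9] 5
[... 1264 characters left out ...]
9.4 -135.3   16.8] min [ 757. -162.    9.] max [ 760. -113.   23.]
[324.6 228.3] 38 med [472.4 176.4  18.3] min [445. 175.  11.] max [1007.  473.  859.]
[250.6 283.5] 98 med [752.8 175.5  18. ] min [707. 126.   5.] max [760. 178.  27.]
[342.3 321.5] 336 med [644.  386.1  23.3] min [600. 369.  -1.] max [1007.  473.  859.]
deck ((594.8136596679688, 4.0225830078125), (350.503662109375, 331.2231750488281), 89.941162109375)
can [476.31728306 337.46857794 132.9299597 ] 133
stand scene ((428.9371337890625, -560.26220703125), (541.7730102539062, 112.5657958984375), 82.86307525634766) 319
stand top ((425.259033203125, -562.370361328125), (539.1932983398438, 110.63784790039062), 83.03856658935547) 503
```

```bash
cat > t.py <<'E'
from m import *
for n,h,c in(('top',hsv,C),('scene',hs,CS)):
    box=(c[...,0]>350)&(c[...,0]<540)&(c[...,1]<-260)&(c[...,1]>-420)
    for nm,k in(('stand',box&red(h)&(abs(c[...,2]-90)<5)),('tester',box&(abs(c[...,2]-166)<6))):
        q=c[k][:,:2].astype(np.float32); print(n,nm,len(q),cv2.minAreaRect(q),'z',np.median(c[k][:,2]))
    g=(c[...,0]>480)&(c[...,0]<535)&(abs(c[...,1]-4)<33)&(c[...,2]>225)&red(h)
    q=c[g]; print(n,'grip',len(q),np.median(q,0),q.min(0),q.max(0))
E
python3 t.py; python3 - <<'E'
import cv2
p=cv2.imread('pics/top0.png');s=cv2.imread('pics/scene0.png')
a=cv2.resize(p[310:400,490:580],(400,400));b=cv2.resize(s[140:230,290:380],(400,400))
cv2.imwrite('pics/crop1.png',cv2.hconcat([a,b]))
E
```

```text
top stand 478 ((453.1514892578125, -341.30511474609375), (76.61732482910156, 100.81800842285156), 70.15663146972656) z 90.30568447809947
top tester 85 ((453.0379333496094, -341.75726318359375), (22.374677658081055, 36.56158447265625), 68.15509033203125) z 165.5190640889566
top grip 260 [503.59705426   3.80382085 258.9923351 ] [489.12700212 -28.60733424 245.43262577] [523.01465168  36.82293619 270.15837682]
scene stand 307 ((456.7966613769531, -339.02520751953125), (79.2952651977539, 100.28416442871094), 70.65433502197266) z 89.51622903249688
scene tester 52 ((457.4931640625, -337.3732604980469), (21.326648712158203, 35.52113723754883), 64.47611999511719) z 165.25437467586914
scene grip 253 [515.1776417    5.93423706 257.77527871] [500.00805723 -27.2095127  241.28068958] [527.78526052  36.66988947 264.95977075]
```

View pics/crop1.png

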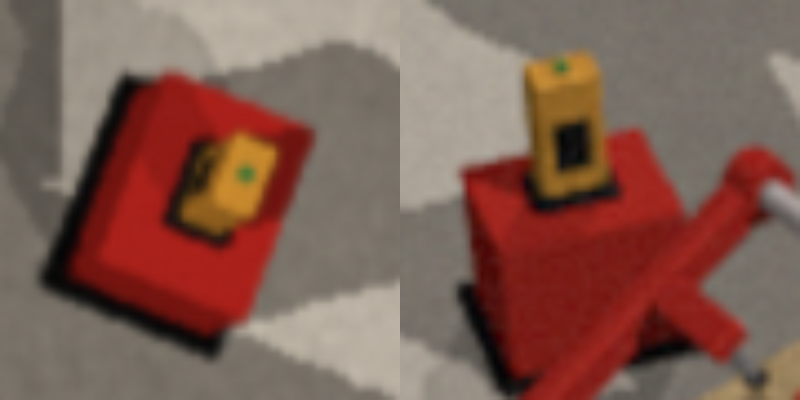

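>>> arm_command:
  jaw: [0,0,0,0,0]
  offset:
    - [0,0,0.5]
    - [0,0,1]
    - [0,0,1]
    - [0,0,1]
    - [0,0,1]
  roll: [0.05,0.1,0.148,0.148,0.148]

```text
t: 0.72
tool_pos: [235.5, 468.7, 293.5]
ee_rot: [-3.139, -0.001, 3.138]
ft_force: [-0.2, -0.8, 0.0]
opening: 0.459
```

Crop1 shows the tester upright in the stand with its long side along about -20°. The two cameras put it at about (455,-340). Next I move over the grip with the jaw shut.

>>> arm_command:
  jaw: [0,0,0,0,0]
  offset:
    - [0.4,-0.6,0.1]
    - [0.6,-1,0.1]
    - [0.6,-1,0.1]
    - [0.6,-1,0.1]
    - [0.6,-1,0.1]
  roll: [0,0,0,0,0]

```text
t: 1.35
tool_pos: [283.0, 389.4, 301.2]
ee_rot: [-3.139, -0.002, 3.139]
ft_force: [0.4, -0.1, -0.3]
opening: 0.003
```

>>> arm_command:
  jaw: [0,0,0,0,0]
  offset:
    - [0.4,-0.6,0]
    - [0.6,-1,0]
    - [0.6,-1,0]
    - [0.6,-1,0]
    - [0.6,-1,0]
  roll: [0,0,0,0,0]

```text
t: 1.98
tool_pos: [330.5, 310.2, 301.2]
ee_rot: [-3.139, -0.002, 3.14]
ft_force: [-0.5, -0.8, -0.6]
opening: 0.005
```

>>> arm_command:
  jaw: [0,0,0,0,0]
  offset:
    - [0.4,-0.6,0]
    - [0.6,-1,0]
    - [0.6,-1,0]
    - [0.6,-1,0]
    - [0.6,-1,0]
  roll: [0,0,0,0,0]

```text
t: 2.6
tool_pos: [378.1, 231.2, 301.2]
ee_rot: [-3.139, -0.002, -3.142]
ft_force: [-0.3, -0.1, -0.1]
opening: 0.008
```

>>> arm_command:
  jaw: [0,0,0,0,0]
  offset:
    - [0.4,-0.6,0]
    - [0.6,-1,0]
    - [0.6,-1,0]
    - [0.6,-1,0]
    - [0.6,-1,0]
  roll: [0,0,0,0,0]

```text
t: 3.22
tool_pos: [425.6, 152.2, 301.3]
ee_rot: [-3.14, -0.002, -3.14]
ft_force: [-0.5, -0.0, -0.2]
opening: 0.001
```

>>> arm_command:
  jaw: [0,0,0,0,0]
  offset:
    - [0.4,-0.6,0]
    - [0.6,-1,0]
    - [0.6,-1,0]
    - [0.6,-1,0]
    - [0.6,-1,0]
  roll: [0,0,0,0,0]

```text
t: 3.85
tool_pos: [473.1, 73.4, 301.5]
ee_rot: [-3.14, -0.001, -3.138]
ft_force: [-0.4, 0.0, 1.1]
opening: 0.003
```

>>> arm_command:
  jaw: [0,0,0,0,0]
  offset:
    - [0.25,-0.5,0]
    - [0.45,-0.86,0]
    - [0.45,-0.86,0]
    - [0.45,-0.86,-0.1]
    - [0.45,-0.86,-0.2]
  roll: [0,0,0,0,0]

```text
t: 4.47
tool_pos: [508.7, 5.6, 285.0]
ee_rot: [-3.14, -0.001, -3.137]
ft_force: [0.0, -0.1, -0.8]
opening: 0.004
```

>>> arm_command:
  jaw: [0,0,0,0,0]
  offset:
    - [0,0,-0.15]
    - [0,0,-0.3]
    - [-0.05,0,-0.45]
    - [-0.1,0,-0.6]
    - [-0.15,0,-0.75]
  roll: [0,0,0,0,0]

```text
t: 5.1
tool_pos: [496.3, 5.6, 224.4]
ee_rot: [-3.14, -0.001, -3.137]
ft_force: [-0.9, -0.6, 1.3]
opening: 0.005
```

>>> arm_command:
  jaw: [0,0,0,0,0]
  offset:
    - [-0.05,0,-0.12]
    - [-0.1,0,-0.24]
    - [-0.13,0,-0.36]
    - [-0.16,0,-0.48]
    - [-0.18,0,-0.6]
  roll: [0,0,0,0,0]

```text
t: 5.72
tool_pos: [481.7, 5.6, 175.7]
ee_rot: [-3.14, -0.001, -3.137]
ft_force: [-0.6, -0.3, 1.7]
opening: 0.006
```

>>> arm_command:
  jaw: [0,0,0,0,0]
  offset:
    - [0,0,-0.06]
    - [0,0,-0.12]
    - [-0.01,0,-0.18]
    - [-0.02,0,-0.23]
    - [-0.02,0,-0.26]
  roll: [0,0,0,0,0]

```text
t: 6.35
tool_pos: [480.1, 5.6, 154.7]
ee_rot: [-3.14, -0.002, -3.137]
ft_force: [-0.5, 0.2, 0.1]
opening: 0.01
```

>>> arm_command:
  jaw: [0,0,0,0,0]
  offset:
    - [0,0,-0.015]
    - [0,0,-0.03]
    - [0,0,-0.04]
    - [0,0,-0.045]
    - [0,0,-0.045]
  roll: [0,0,0,0,0]

```text
t: 6.98
tool_pos: [480.1, 5.6, 151.1]
ee_rot: [-3.14, -0.001, -3.137]
ft_force: [-0.9, 0.2, 0.7]
opening: 0.004
```

```bash
python3 -c "
from plant import state;s=state();print(s['ft_force'],s['tool_pos'])"
```

```text
[-0.91703437  0.16879787  0.6722324 ] [480.14013006   5.59167286 151.14707234]
```

>>> arm_command:
  jaw: [0,0,0,0,0]
  offset:
    - [0,0,-0.01]
    - [0,0,-0.02]
    - [0,0,-0.03]
    - [0,0,-0.03]
    - [0,0,-0.03]
  roll: [0,0,0,0,0]

```text
t: 7.6
tool_pos: [480.1, 5.6, 148.7]
ee_rot: [-3.14, -0.001, -3.137]
ft_force: [0.0, 0.2, -0.2]
opening: -0.0
```

```bash
python3 - <<'E'
from h import *
p,d=grab('scene');q,e=grab('top')
cv2.imwrite('pics/s1.png',cv2.hconcat([cv2.resize(p[90:260,150:350],(500,425)),cv2.resize(q[110:260,180:280],(284,425))]))
import m
C,CS=m.C,m.CS
for c,h in((C,m.hsv),(CS,m.hs)):
    k=(abs(c[...,1]-5)<90)&(c[...,0]>460)&(c[...,0]<500)&m.red(h)&(c[...,2]>140)&(c[...,2]<180); print(k.sum(),np.percentile(c[k][:,2],[5,50,95]) if k.any() else 0)
E
```

```text
7 [145.25320686 149.50756224 155.74058283]
218 [153.67565625 169.40012282 173.07006728]
```

View pics/s1.png

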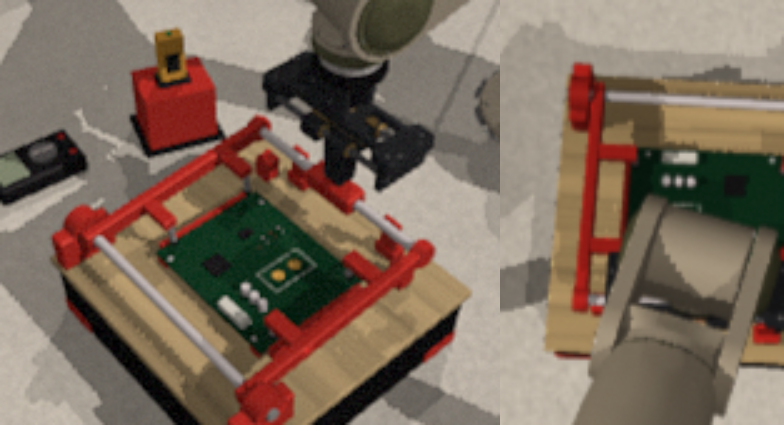

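```bash
python3 - <<'E'
from m import *
k=(abs(CS[...,1]-5)<60)&(CS[...,0]>440)&(CS[...,0]<540)&red(hs)&(CS[...,2]>135)&(CS[...,2]<200)
blobs(k,CS)
v,u=np.where(k)
for a in range(v.min(),v.max()+1):
    r=(v==a)
    if r.sum()>3: print(a,u[r].min(),u[r].max(),np.round(np.median(CS[v[r],u[r]],0)))
# hinge: scene red near cheeks
k=red(hs)&(CS[...,0]>660)&(CS[...,0]<800)&(CS[...,2]>100)&(CS[...,2]<175)&(abs(CS[...,1]-4)<175)
blobs(k,CS,20)
# dark gripper pixels near block
k=(hs[...,2]<60)&(abs(CS[...,1]-5)<30)&(CS[...,0]>430)&(CS[...,0]<540)&(CS[...,2]>130)&(CS[...,2]<215)
blobs(k,CS,5)
E
```

```text
[283. 165.] 208 med [494.1  14.6 169.7] min [473. -36. 151.] max [501.  42. 184.]
156 275 279 [482. -25. 170.]
157 274 279 [486. -22. 171.]
158 272 279 [489. -22. 170.]
159 273 279 [492. -18. 170.]
160 272 279 [495. -17. 169.]
161 273 281 [495. -10. 170.]
162 273 289 [496.  -3. 171.]
163 273 291 [494.   3. 171.]
164 273 292 [492.   8. 171.]
165 276 293 [491.  15. 170.]
166 277 294 [491.  20. 170.]
167 278 294 [494.  24. 170.]
168 280 294 [494.  29. 170.]
169 281 294 [497.  33. 169.]
170 282 291 [497.  31. 168.]
171 283 290 [498.  31. 165.]
172 285 290 [498.  35. 164.]
173 286 290 [497.  38. 161.]
174 287 290 [497.  39. 157.]
[187.1 181.7] 492 med [ 725.9 -134.8  147.6] min [ 660. -159.  103.] max [761. -77. 163.]
[255.  248.9] 674 med [722.1 154.5 147.6] min [660.  89. 101.] max [762. 173. 162.]
[284.7 157.3] 101 med [489.9  10.9 196.6] min [476.  -6. 174.] max [493.  25. 215.]
```

S1 shows the frame low but not flat: the scene cloud puts the grip top at about 170 mm, which conflicts with a TCP z of 149. I'll look closer.

```bash
python3 - <<'E'
from m import *
cv2.imwrite('pics/s2.png',cv2.resize(ps[105:185,235:335],None,fx=7,fy=7,interpolation=cv2.INTER_CUBIC))
T=K('scene');f,cx,cy,W=T
for P in([480,5.6,148.7],[482,5,171],[480,5,172],[489,5,148]):
    q=np.linalg.inv(W)@np.array(P+[1]);u,v=f*q[0]/q[2]+cx,f*q[1]/q[2]+cy;print(P,u,v,'crop',(u-235)*7,(v-105)*7)
E
```

```text
[480, 5.6, 148.7] 284.3076205357084 166.87465965326447 crop 345.15334374995876 433.1226175728513
[482, 5, 171] 284.21926148935984 161.50178093632186 crop 344.53483042551886 395.512466554253
[480, 5, 172] 284.756407521238 160.918950798615 crop 348.2948526486658 391.4326555903049
[489, 5, 148] 281.8744196258034 168.40882411492134 crop 328.1209373806238 443.8617688044494
```

View pics/s2.png

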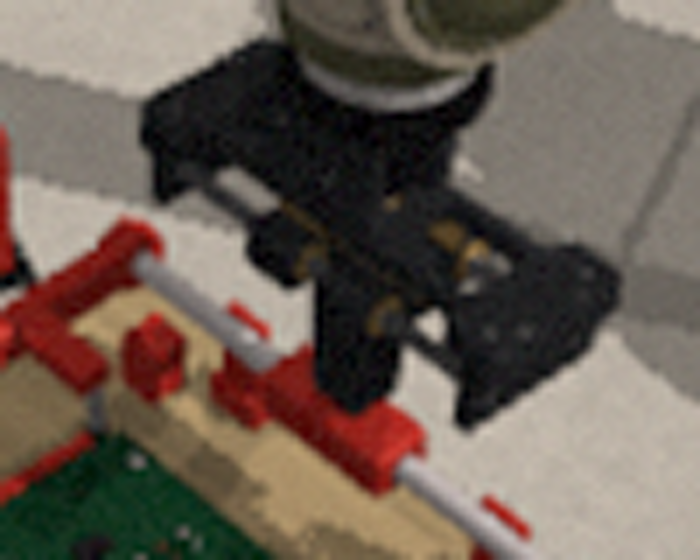

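```bash
python3 - <<'E'
from h import *
s=state();print(s['t'],s['tool_pos'],s['ft_force'],s['qd'],s['joint_pos'],s['effort'])
grab('scene');grab('top')
from m import *
for c,h in((CS,hs),(C,hsv)):
    for y0 in(-131,131):
        k=(abs(c[...,1]-4-y0)<12)&red(h)&(c[...,0]>470)&(c[...,0]<690)&(c[...,2]>135)
        q=c[k];t=q[q[:,2]>0]
        print([(b,np.round(np.percentile(q[abs(q[:,0]-b)<15][:,2],90),0)) for b in(490,520,550,580,610,640,670) if (abs(q[:,0]-b)<15).sum()>2])
k=(abs(CS[...,1]-5)<60)&(CS[...,0]>440)&(CS[...,0]<540)&red(hs)&(CS[...,2]>135)&(CS[...,2]<200);blobs(k,CS)
s=state();print(s['t'],s['tool_pos'],s['ft_force'])
E
```

```text
7.7 [480.13724687   5.58291154 148.74785818] [ 0.31098109 -0.80395549 -0.5257969 ] [ 1.38852473e-03  3.46841063e-04 -4.70930253e-05 -5.37506606e-04
  9.40422889e-04  2.88941282e-03] [-0.23184994  0.28124522  1.72268054 -0.00219196  1.13853186 -1.80649359] [-9.92959103e-04 -3.65106869e+01 -2.30205685e+01 -3.38331400e-02
  7.10783293e-02 -1.36461330e-05]
[(490, np.float64(174.0)), (520, np.float64(168.0)), (550, np.float64(167.0)), (580, np.float64(163.0)), (610, np.float64(161.0)), (640, np.float64(159.0)), (670, np.float64(157.0))]
[(490, np.float64(173.0)), (520, np.float64(169.0)), (550, np.float64(166.0)), (580, np.float64(164.0)), (610, np.float64(161.0)), (640, np.float64(159.0)), (670, np.float64(156.0))]
[(490, np.float64(175.0)), (520, np.float64(171.0)), (550, np.float64(169.0)), (580, np.float64(166.0)), (610, np.float64(164.0)), (640, np.float64(161.0)), (670, np.float64(159.0))]
[(490, np.float64(175.0)), (520, np.float64(172.0)), (550, np.float64(168.0)), (580, np.float64(165.0)), (610, np.float64(162.0)), (640, np.float64(160.0)), (670, np.float64(159.0))]
[283.1 165. ] 210 med [494.1  16.2 169.8] min [473. -33. 150.] max [501.  41. 183.]
7.8 [480.16476912   5.60432901 148.7640521 ] [-1.00599489 -0.1603138  -0.19036081]
```

Both cameras agree the frame is at about 0.075 rad, with the fingers standing on the block. I'll keep pressing in small steps while watching the force.

>>> arm_command:
  jaw: [0,0,0,0,0]
  offset:
    - [0,0,-0.02]
    - [0,0,-0.05]
    - [0,0,-0.08]
    - [0,0,-0.1]
    - [0,0,-0.1]
  roll: [0,0,0,0,0]

```text
t: 8.43
tool_pos: [480.2, 5.6, 142.4]
ee_rot: [-3.139, -0.001, -3.137]
ft_force: [-7.7, 0.7, 18.9]
opening: 0.005
```

```bash
cat > f.py <<'E'
from h import *
grab('scene');grab('top')
from m import *
s=state();print(s['t'],s['tool_pos'],s['ft_force'])
for c,h in((CS,hs),(C,hsv)):
    for y0 in(-131,131):
        k=(abs(c[...,1]-4-y0)<12)&red(h)&(c[...,0]>500)&(c[...,0]<690)&(c[...,2]>135)&(c[...,2]<300)
        print([(b,np.round(np.percentile(c[k][abs(c[k][:,0]-b)<15][:,2],90),1)) for b in(520,580,640) if (abs(c[k][:,0]-b)<15).sum()>2])
k=(abs(CS[...,1]-5)<60)&(CS[...,0]>440)&(CS[...,0]<540)&red(hs)&(CS[...,2]>135)&(CS[...,2]<200);blobs(k,CS)
k=(hs[...,2]<60)&(abs(CS[...,1]-5)<30)&(CS[...,0]>430)&(CS[...,0]<540)&(CS[...,2]>130)&(CS[...,2]<215);blobs(k,CS,5)
E
python3 f.py
```

```text
8.525 [480.17957483   5.54842696 142.37914732] [-7.78479548  0.97741784 18.60957903]
[(520, np.float64(163.3)), (580, np.float64(159.8)), (640, np.float64(156.4))]
[(520, np.float64(164.1)), (580, np.float64(160.9)), (640, np.float64(156.5))]
[(520, np.float64(166.2)), (580, np.float64(161.6)), (640, np.float64(158.7))]
[(520, np.float64(165.6)), (580, np.float64(162.5)), (640, np.float64(158.7))]
[283.2 166.5] 197 med [493.7  17.4 164.1] min [473. -29. 146.] max [500.  41. 177.]
[284.9 159. ] 106 med [489.6  12.5 191.1] min [475.  -7. 166.] max [493.  25. 214.]
```

```bash
python3 - <<'E'
from m import *
for a,b in((235+65*0+66,324),(278,292)):
    s=(slice(130,168),slice(a,b)); k=(hs[s][...,2]<70)&(ds[s]>0)
    q=CS[s][k];q=q[(q[:,2]>120)&(q[:,2]<320)&(q[:,0]>420)&(q[:,0]<560)]
    print(a,b,len(q),np.round(np.percentile(q,[2,25,50,75,98],axis=0)))
for c,h in((CS,hs),(C,hsv)):
  for y0 in(-71,79): # catches
    k=(abs(c[...,1]-y0)<20)&red(h)&(abs(c[...,0]-465)<25);q=c[k];print('catch',len(q),np.round(np.percentile(q,[5,50,95],axis=0),0).tolist())
E
```

```text
301 324 408 [[450.  39. 239.]
 [464.  78. 265.]
 [480.  91. 272.]
 [500.  97. 274.]
 [515. 101. 275.]]
278 292 428 [[480.  -7. 172.]
 [491.   6. 217.]
 [501.  19. 254.]
 [504.  25. 275.]
 [515.  41. 301.]]
catch 64 [[467.0, -81.0, 103.0], [470.0, -68.0, 114.0], [475.0, -56.0, 153.0]]
catch 81 [[465.0, 69.0, 102.0], [470.0, 84.0, 114.0], [474.0, 96.0, 154.0]]
catch 50 [[446.0, -82.0, 108.0], [458.0, -66.0, 115.0], [464.0, -56.0, 247.0]]Traceback (most recent call last):
  File "<stdin>", line 8, in <module>
    return _quantile_unchecked(
        a, q, axis, out, overwrite_input, method, keepdims, weights)
    return _ureduce(a,
                    func=_quantile_ureduce_func,
    ...<5 lines>...
                    overwrite_input=overwrite_input,
                    method=method)
    r = func(a, **kwargs)
    result = _quantile(arr,
                       quantiles=q,
    ...<2 lines>...
                       out=out,
                       weights=wgt)
    slices_having_nans = np.isnan(arr[-1, ...])
                                  ~~~^^^^^^^^^
IndexError: index -1 is out of bounds for axis 0 with size 0
```

>>> arm_command:
  jaw: [0,0,0,0,0]
  offset:
    - [0,0,-0.02]
    - [0,0,-0.04]
    - [0,0,-0.05]
    - [0,0,-0.05]
    - [0,0,-0.05]
  roll: [0,0,0,0,0]

```text
t: 9.15
tool_pos: [479.7, 5.6, 138.6]
ee_rot: [-3.139, -0.002, -3.136]
ft_force: [-5.3, 0.6, 6.5]
opening: 0.005
```

```bash
python3 -c "
from plant import manip;print({k:getattr(manip,k) for k in dir(manip) if k[0]!='_'})"; python3 f.py
```

```text
{'IKError': <class 'plant.IKError'>, 'job_done': <function connect.<locals>.done at 0x7f1bbe81f7e0>, 'pinch_z': 18.700000000000003}
9.25 [479.76697648   5.55764501 138.65294452] [-5.63824797  0.30694502  6.72807907]
[(520, np.float64(160.5)), (580, np.float64(157.6)), (640, np.float64(155.0))]
[(520, np.float64(160.5)), (580, np.float64(158.1)), (640, np.float64(155.4))]
[(520, np.float64(164.3)), (580, np.float64(160.0)), (640, np.float64(158.0))]
[(520, np.float64(162.7)), (580, np.float64(159.9)), (640, np.float64(157.9))]
[283.  167.2] 202 med [493.8  15.7 160.6] min [472. -32. 142.] max [500.  41. 171.]
[284.8 159.9] 102 med [489.2  12.6 186.7] min [476.  -6. 164.] max [493.  26. 211.]
```

>>> arm_command:
  jaw: [0,0,0,0,0]
  offset:
    - [-0.01,0,-0.02]
    - [-0.01,0,-0.04]
    - [-0.01,0,-0.06]
    - [-0.01,0,-0.07]
    - [-0.01,0,-0.07]
  roll: [0,0,0,0,0]

```text
t: 9.88
tool_pos: [478.9, 5.6, 132.8]
ee_rot: [-3.139, -0.002, -3.136]
ft_force: [2.1, 0.5, 0.7]
opening: 0.009
```

>>> arm_command:
  jaw: [0,0,0,0,0]
  offset:
    - [0,0,-0.01]
    - [0,0,-0.02]
    - [0,0,-0.03]
    - [0,0,-0.04]
    - [0,0,-0.04]
  roll: [0,0,0,0,0]

```text
t: 10.5
tool_pos: [478.7, 5.6, 129.4]
ee_rot: [-3.139, -0.002, -3.136]
ft_force: [0.3, 0.1, 0.1]
opening: 0.006
```

```bash
python3 f.py
```

```text
10.6 [478.76433872   5.587288   129.54119856] [ 0.10448179 -0.80719385  0.44212426]
[(520, np.float64(151.7)), (580, np.float64(151.4)), (640, np.float64(152.1))]
[(520, np.float64(151.9)), (580, np.float64(151.6)), (640, np.float64(151.9))]
[(520, np.float64(155.1)), (580, np.float64(154.1)), (640, np.float64(153.9))]
[(520, np.float64(155.2)), (580, np.float64(154.4)), (640, np.float64(154.0))]
[283.  169.6] 204 med [493.   16.1 150.5] min [470. -37. 135.] max [499.  42. 166.]
[284.9 162.1] 101 med [488.3  12.9 177.4] min [475.  -5. 154.] max [492.  26. 200.]
```

The frame now reads level at 152 to 154 mm in both views, so it is shut. I'll rise and go to the tester with the jaw open.

>>> arm_command:
  jaw: [0,0,0.3,1,1]
  offset:
    - [0,0,0.3]
    - [0,0,0.8]
    - [0,0,1]
    - [0,-0.5,1]
    - [-0.06,-1,1]
  roll: [0,0,0,-0.05,-0.1]

```text
t: 11.22
tool_pos: [474.0, -75.2, 209.7]
ee_rot: [-3.139, -0.002, 2.829]
ft_force: [-0.6, 0.2, 0.7]
opening: 0.322
```

>>> arm_command:
  jaw: [1,1,1,1,1]
  offset:
    - [0,-0.7,0]
    - [-0.08,-1,0]
    - [-0.08,-1,0]
    - [-0.08,-1,0]
    - [-0.08,-1,0]
  roll: [0,0,0,0,0]

```text
t: 11.85
tool_pos: [467.8, -154.3, 209.8]
ee_rot: [-3.139, -0.002, 2.83]
ft_force: [0.2, -0.6, 0.8]
opening: 0.887
```

>>> arm_command:
  jaw: [1,1,1,1,1]
  offset:
    - [0,-0.7,0]
    - [-0.08,-1,0]
    - [-0.08,-1,0]
    - [-0.08,-1,0]
    - [-0.08,-1,0]
  roll: [0,0,0,0,0]

```text
t: 12.48
tool_pos: [461.7, -233.2, 210.0]
ee_rot: [-3.139, -0.001, 2.832]
ft_force: [-0.1, -0.3, -1.1]
opening: 1.002
```

>>> arm_command:
  jaw: [1,1,1,1,1]
  offset:
    - [0,-0.7,0]
    - [-0.05,-1,0]
    - [-0.05,-1,0]
    - [-0.05,-1,0]
    - [-0.05,-1,0]
  roll: [0,0,0,0,0]

```text
t: 13.1
tool_pos: [457.9, -312.1, 210.2]
ee_rot: [-3.14, -0.001, 2.833]
ft_force: [0.9, 0.1, 0.6]
opening: 1.004
```

>>> arm_command:
  jaw: [1,1,1,1,1]
  offset:
    - [0,-0.2,0]
    - [-0.035,-0.35,0]
    - [-0.035,-0.35,0]
    - [-0.035,-0.35,0]
    - [-0.035,-0.35,0]
  roll: [-0.013,-0.013,-0.013,-0.013,-0.013]

```text
t: 13.72
tool_pos: [455.2, -339.9, 210.2]
ee_rot: [-3.14, -0.001, 2.792]
ft_force: [0.2, 0.5, -0.2]
opening: 1.003
```

```bash
python3 - <<'E'
from h import *
p,d=grab('scene');q,e=grab('top')
cv2.imwrite('pics/s3.png',cv2.hconcat([cv2.resize(p[50:160,160:280],(480,440)),cv2.resize(q[190:270,310:390],(320,440))]))
from m import *
k=(hs[...,2]<90)&(CS[...,0]>400)&(CS[...,0]<520)&(CS[...,1]<-260)&(CS[...,1]>-430)&(CS[...,2]>172)&(CS[...,2]<270);blobs(k,CS,6)
k=yel(hs)&(CS[...,1]<-250)&(CS[...,1]>-420);blobs(k,CS)
E
```

```text
[220.3  89.8] 50 med [ 479.1 -283.8  256.5] min [ 467. -298.  239.] max [ 486. -278.  269.]
[217.8 111.1] 145 med [ 462.  -332.3  148.1] min [ 442. -350.   98.] max [ 477. -323.  168.]
```

View pics/s3.png

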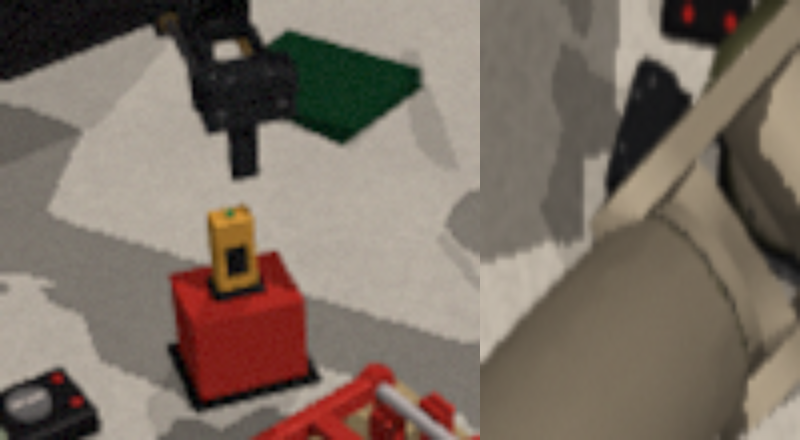

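S3 shows the open jaw centred above the tester. The finger tip sits about 23 to 28 mm above the reported TCP, matching the push contact, so I'll descend using that offset.

>>> arm_command:
  jaw: [1,1,1,1,1]
  offset:
    - [0,0,-0.3]
    - [0,0,-0.6]
    - [0,0,-0.8]
    - [0,0,-0.8]
    - [0,0,-0.8]
  roll: [0,0,0,0,0]

```text
t: 14.45
tool_pos: [455.5, -340.2, 147.2]
ee_rot: [-3.139, 0.0, 2.792]
ft_force: [-0.4, -0.3, -0.1]
opening: 1.001
```

>>> arm_command:
  jaw: [1,1,1,1,1]
  offset:
    - [0,0,-0.2]
    - [0,0,-0.4]
    - [0,0,-0.63]
    - [0,0,-0.63]
    - [0,0,-0.63]
  roll: [0,0,0,0,0]

```text
t: 15.08
tool_pos: [455.7, -340.4, 97.0]
ee_rot: [-3.139, 0.0, 2.792]
ft_force: [0.3, -0.2, -0.5]
opening: 0.998
```

```bash
python3 - <<'E'
from h import *
p,d=grab('scene')
cv2.imwrite('pics/s4.png',cv2.resize(p[50:150,170:280],None,fx=6,fy=6,interpolation=cv2.INTER_CUBIC))
from m import *
k=(hs[...,2]<90)&(CS[...,0]>400)&(CS[...,0]<520)&(CS[...,1]<-260)&(CS[...,1]>-310)&(CS[...,2]>100)&(CS[...,2]<170);blobs(k,CS,6)
E
```

```text
[223.  118.6] 64 med [ 477.3 -282.4  147.3] min [ 467. -294.  127.] max [ 487. -276.  168.]
```

View pics/s4.png

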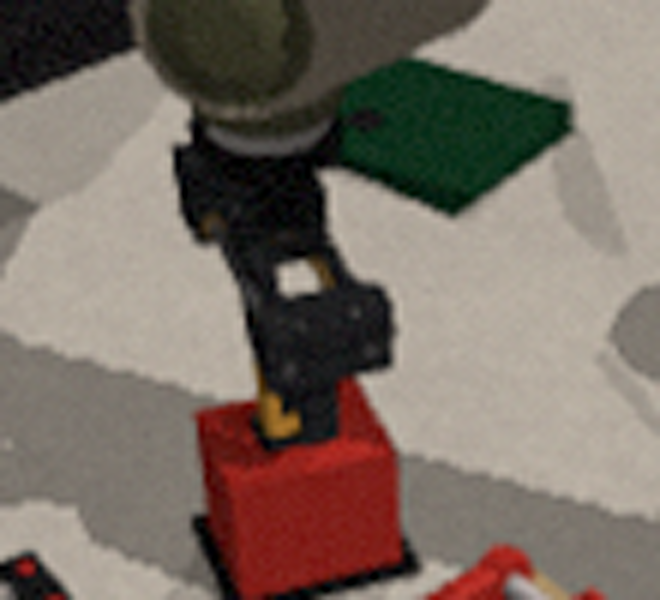

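S4 shows the fingers straddling the yellow housing with their tips at about z 122 to 127, above the guard. I'll close, then lift.

>>> arm_command:
  jaw: [0,0,0,0,0]
  offset:
    - [0,0,0]
    - [0,0,0]
    - [0,0,0]
    - [0,0,0]
    - [0,0,0]
  roll: [0,0,0,0,0]
  force: 20

```text
t: 15.75
tool_pos: [455.8, -340.5, 97.3]
ee_rot: [-3.138, 0.001, 2.792]
ft_force: [-0.1, -0.2, 0.5]
opening: 0.457
```

>>> arm_command:
  jaw: [0,0,0,0,0]
  offset:
    - [0,0,0]
    - [0,0,0]
    - [0,0,0]
    - [0,0,0]
    - [0,0,0]
  roll: [0,0,0,0,0]

```text
t: 16.38
tool_pos: [455.7, -340.4, 97.2]
ee_rot: [-3.138, 0.001, 2.792]
ft_force: [0.7, -0.2, -0.8]
opening: 0.248
```

>>> arm_command:
  jaw: [0,0,0,0,0]
  offset:
    - [0,0,0.1]
    - [0,0,0.3]
    - [0,0,0.6]
    - [0,0,0.9]
    - [0,0,1]
  roll: [0,0,0,0,0]

```text
t: 17.0
tool_pos: [456.2, -340.9, 179.5]
ee_rot: [-3.137, 0.004, 2.792]
ft_force: [-0.2, 0.2, -1.2]
opening: 0.246
```

>>> arm_command:
  jaw: [0,0,0,0,0]
  offset:
    - [0,0,0.3]
    - [0,0,0.6]
    - [0,0,0.9]
    - [0,0,1]
    - [0,0,1]
  roll: [0,0,0,0,0]

```text
t: 17.62
tool_pos: [456.1, -340.8, 259.1]
ee_rot: [-3.137, 0.004, 2.792]
ft_force: [-0.9, 0.2, -2.9]
opening: 0.244
```

```bash
python3 - <<'E'
from h import *
p,d=grab('scene');q,e=grab('top')
cv2.imwrite('pics/s5.png',cv2.resize(p[20:160,130:330],None,fx=4,fy=4,interpolation=cv2.INTER_CUBIC))
from m import *
s=state();print(s['opening'],s['tool_pos'],s['ft_force'])
k=yel(hs)&(CS[...,1]<-250)&(CS[...,1]>-420)&(CS[...,2]>150);blobs(k,CS)
print('pads top');blobs(yel(hsv)&(C[...,0]>500)&(C[...,0]<650)&(abs(C[...,1])<100),C)
print('pads scene');k=(hs[...,0]>12)&(hs[...,0]<34)&(hs[...,1]>130)&(hs[...,2]>90)&(CS[...,0]>540)&(CS[...,0]<610)&(abs(CS[...,1]-28)<25)&(abs(CS[...,2]-110)<8);blobs(k,CS)
n,l,st,c=cv2.connectedComponentsWithStats(k.astype(np.uint8))
for i in range(1,n):
    if st[i,4]>4: print(ray('scene',*c[i],110))
E
```

```text
0.2498503392767304 [ 455.93950481 -340.63813056  258.34265388] [ 0.46926588  0.48102425 -1.45113571]
pads top
[244.5 187.3] 14 med [587.   29.2 110.2] min [580.  24. 105.] max [592.  34. 115.]
[244.  194.5] 12 med [562.2  29.5 110.7] min [557.  26. 102.] max [568.  33. 117.]
pads scene
[267.2 195.3] 20 med [565.5  28.1 109.9] min [557.  22. 108.] max [572.  36. 112.]
[261.  199.7] 18 med [589.   28.8 110. ] min [583.  23. 109.] max [596.  36. 112.]
[565.55710012  28.61925849 110.        ]
[589.08871804  29.11590594 110.        ]
```

View pics/s5.png

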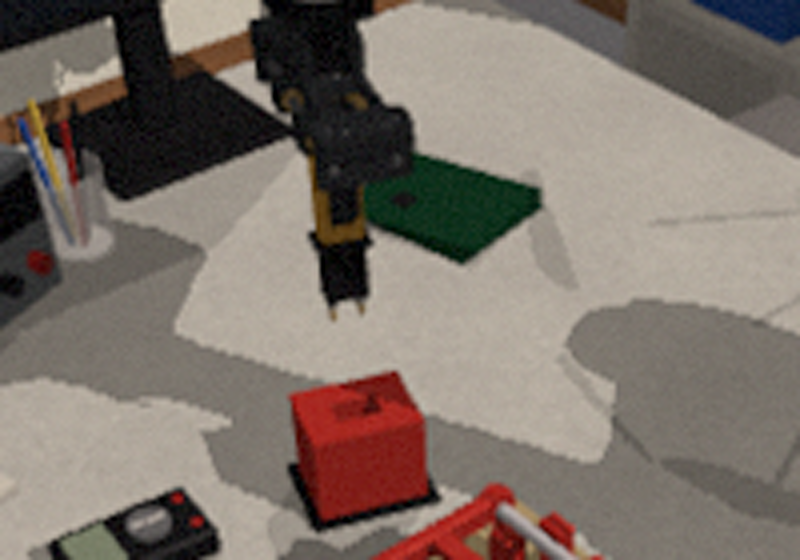

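S5 shows the tester out of the stand and held upright, with pins at about (333,317) and (362,314). The pads average (563.5,29) and (588,29) across cameras, so the midpoint is (576,29). Next I carry it there and turn it by +0.35 rad.

>>> arm_command:
  jaw: [0,0,0,0,0]
  offset:
    - [0.05,0.2,0]
    - [0.15,0.5,0]
    - [0.25,0.8,0]
    - [0.3,0.92,0]
    - [0.3,0.92,0]
  roll: [0.02,0.04,0.06,0.08,0.1]

```text
t: 18.35
tool_pos: [480.0, -266.1, 257.4]
ee_rot: [-3.139, 0.001, 3.11]
ft_force: [-0.6, -0.3, -2.0]
opening: 0.247
```

>>> arm_command:
  jaw: [0,0,0,0,0]
  offset:
    - [0.05,0.2,0]
    - [0.15,0.5,0]
    - [0.25,0.8,0]
    - [0.3,0.92,0]
    - [0.3,0.92,0]
  roll: [0,0,0,0,0]

```text
t: 18.98
tool_pos: [504.1, -192.0, 257.2]
ee_rot: [-3.139, 0.001, 3.11]
ft_force: [0.4, 0.1, -1.0]
opening: 0.245
```

>>> arm_command:
  jaw: [0,0,0,0,0]
  offset:
    - [0.05,0.2,0]
    - [0.15,0.5,0]
    - [0.25,0.8,0]
    - [0.3,0.92,0]
    - [0.3,0.92,0]
  roll: [0,0,0,0,0]

```text
t: 19.6
tool_pos: [528.2, -118.2, 257.2]
ee_rot: [-3.139, 0.0, 3.111]
ft_force: [0.9, -0.6, -1.2]
opening: 0.247
```

>>> arm_command:
  jaw: [0,0,0,0,0]
  offset:
    - [0.05,0.2,0]
    - [0.15,0.5,0]
    - [0.25,0.8,0]
    - [0.3,0.92,0]
    - [0.3,0.92,0]
  roll: [0,0,0,0,0]

```text
t: 20.23
tool_pos: [552.3, -44.4, 257.0]
ee_rot: [-3.139, 0.0, 3.111]
ft_force: [0.0, -0.1, -1.5]
opening: 0.247
```

>>> arm_command:
  jaw: [0,0,0,0,0]
  offset:
    - [0.05,0.2,0]
    - [0.15,0.5,0]
    - [0.25,0.8,0]
    - [0.3,0.92,0]
    - [0.3,0.92,0]
  roll: [0.01,0.01,0.01,0.01,0.01]

```text
t: 20.85
tool_pos: [576.3, 29.4, 256.9]
ee_rot: [-3.139, 0.0, -3.139]
ft_force: [0.5, -0.4, -2.4]
opening: 0.246
```

>>> arm_command:
  jaw: [0,0,0,0,0]
  offset:
    - [0,0,-0.2]
    - [0,0,-0.4]
    - [0,0,-0.55]
    - [0,0,-0.65]
    - [0,0,-0.65]
  roll: [0,0,0,0,0]

```text
t: 21.48
tool_pos: [576.1, 29.4, 204.4]
ee_rot: [-3.139, -0.001, -3.14]
ft_force: [-0.1, -0.2, -1.6]
opening: 0.249
```

```bash
python3 - <<'E'
from h import *
p,d=grab('scene')
s=state();print(s['tool_pos'],s['ee_rot'],s['ft_force'])
cv2.imwrite('pics/s6.png',cv2.resize(p[130:230,220:320],None,fx=6,fy=6,interpolation=cv2.INTER_CUBIC))
f,cx,cy,W=K('scene')
for P in([564,29,128],[588,29,128],[563.5,29,110],[588,29,110]):
    q=np.linalg.inv(W)@np.array(P+[1]);print(P,'crop',(f*q[0]/q[2]+cx-220)*6+3,(f*q[1]/q[2]+cy-130)*6+3)
E
```

```text
[576.37651103  29.33871385 205.01184289] [-3.13849248e+00  2.35791746e-04 -3.13946831e+00] [ 0.19562283 -0.73897289 -1.79711966]
[564, 29, 128] crop 290.30282024197425 368.5426199917877
[588, 29, 128] crop 251.44443245519392 394.7003598318257
[563.5, 29, 110] crop 289.70189034616976 393.0643562178509
[588, 29, 110] crop 250.59066804965323 419.65710646970456
```

View pics/s6.png

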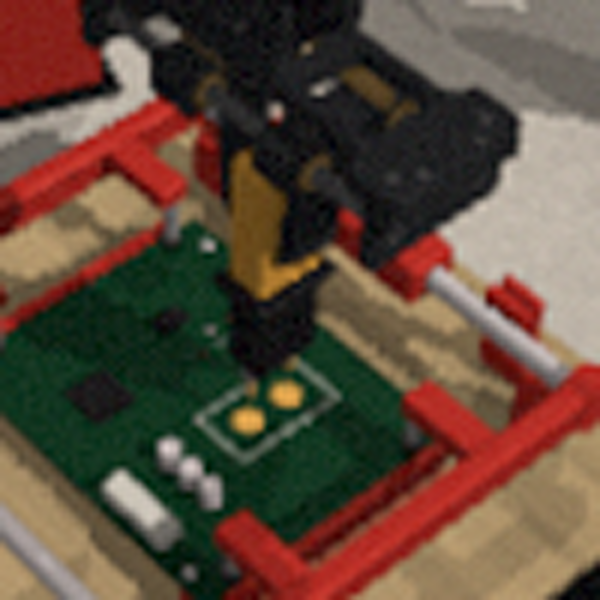

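S6: pads at (287,394) and (248,421); pin tips at about (292,366) and (252,397), within 1 to 2 mm of directly above. I'll go lower and recheck.

>>> arm_command:
  jaw: [0,0,0,0,0]
  offset:
    - [0,0,-0.05]
    - [0,0,-0.1]
    - [0,0,-0.15]
    - [0,0,-0.17]
    - [0,0,-0.17]
  roll: [0,0,0,0,0]

```text
t: 22.15
tool_pos: [576.4, 29.4, 191.3]
ee_rot: [-3.139, 0.0, -3.139]
ft_force: [-0.4, -0.3, -1.3]
opening: 0.247
```

```bash
python3 - <<'E'
from h import *
p,d=grab('scene')
s=state();print(s['tool_pos'],s['ee_rot'],s['ft_force'])
cv2.imwrite('pics/s7.png',cv2.resize(p[175:215,235:285],None,fx=14,fy=14,interpolation=cv2.INTER_CUBIC))
E
```

```text
[576.38742969  29.35373307 191.46312918] [-3.13851188e+00  2.90216850e-04 -3.13948824e+00] [-0.30551512  0.21429427 -0.57580967]
```

View pics/s7.png

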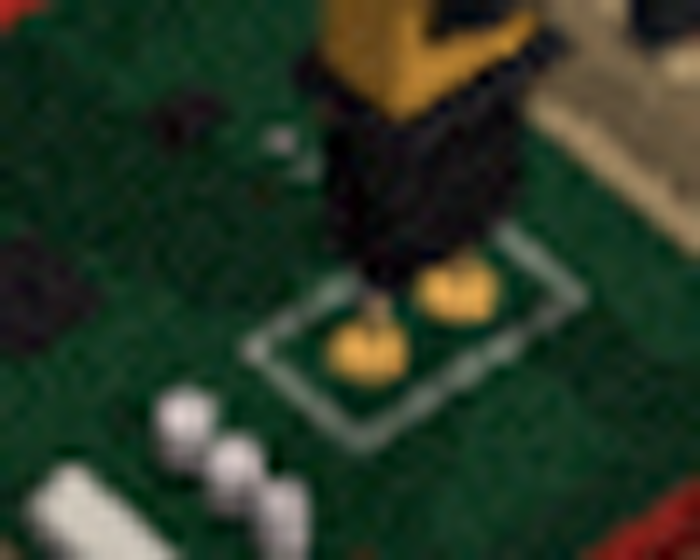

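S7 shows both tips just over their pads, tips at about (375,330) and (462,283) and pads at (368,352) and (457,293). That is about 1 mm short in x, so I'll nudge +1 mm and descend gently.

>>> arm_command:
  jaw: [0,0,0,0,0]
  offset:
    - [0.0125,0,-0.02]
    - [0.0125,0,-0.04]
    - [0.0125,0,-0.06]
    - [0.0125,0,-0.07]
    - [0.0125,0,-0.07]
  roll: [0,0,0,0,0]

```text
t: 22.82
tool_pos: [577.4, 29.3, 185.9]
ee_rot: [-3.138, 0.0, -3.139]
ft_force: [0.1, -1.0, -0.1]
opening: 0.244
```

```bash
cat > w.py <<'E'
from h import *
F=[];Z=[]
for i in range(8):
    snapshot('top'); s=state();F.append(s['ft_force']);Z.append(s['tool_pos'])
print(s['t'],'F',np.mean(F,0).round(2),np.std(F,0).round(2),'pos',np.mean(Z,0).round(2),s['ee_rot'],s['opening'])
E
python3 w.py
```

```text
23.225 F [-0.04 -0.2   0.4 ] [0.36 0.34 0.3 ] pos [577.42  29.36 185.95] [-3.13849623e+00  3.76802176e-04 -3.13946721e+00] 0.2504410200995717
```

>>> arm_command:
  jaw: [0,0,0,0,0]
  offset:
    - [0,0,-0.01]
    - [0,0,-0.02]
    - [0,0,-0.03]
    - [0,0,-0.03]
    - [0,0,-0.03]
  roll: [0,0,0,0,0]

```text
t: 23.85
tool_pos: [577.4, 29.4, 183.6]
ee_rot: [-3.139, 0.001, -3.139]
ft_force: [-0.8, 0.4, 0.5]
opening: 0.248
```

```bash
python3 w.py; python3 - <<'E'
from h import *
p,d=grab('scene')
a=cv2.resize(p[175:215,235:285],(600,480),interpolation=cv2.INTER_CUBIC)
cv2.imwrite('pics/s8.png',a)
E
sed -i 's/^grab.*/grab("scene")/' f.py; python3 f.py | head -3
```

```text
24.25 F [-0.17 -0.44  0.73] [0.35 0.27 0.5 ] pos [577.45  29.35 183.55] [-3.13852536e+00  4.82806363e-04 -3.13950570e+00] 0.25014948197162445
24.35 [577.42747507  29.35893454 183.50611909] [-0.54846243  0.58738931  0.34054429]
[(520, np.float64(151.7)), (580, np.float64(151.2)), (640, np.float64(152.7))]
[(520, np.float64(151.9)), (580, np.float64(151.5)), (640, np.float64(151.6))]
```

View pics/s8.png

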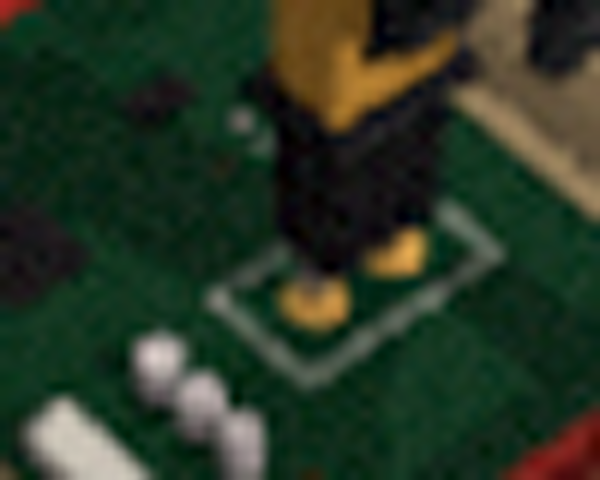

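S8 shows both pins on the pads, but the contact looks slightly up-image of the pad centres. I'll check that numerically.

```bash
python3 - <<'E'
from h import *
ims=[]
for i in range(6): ims.append(snapshot('scene')[0].astype(float))
p=np.mean(ims,0)
np.save('avg.npy',p)
f,cx,cy,W=K('scene')
def pr(P):
    q=np.linalg.inv(W)@np.array(list(P)+[1.]);return np.round([f*q[0]/q[2]+cx,f*q[1]/q[2]+cy],1)
print('pads',pr((565.5,28.6,110)),pr((589.1,29.1,110)),'+x1',pr((600,29,110))-pr((590,29,110)),'+y',pr((590,39,110))-pr((590,29,110)),'+z',pr((590,29,120))-pr((590,29,110)))
print('cols',list(range(254,276)))
for v in range(188,206): print(v,' '.join('%3d'%x for x in p[v,254:276,2]))
g=cv2.cvtColor(p.astype(np.uint8),cv2.COLOR_BGR2HSV)
print('sat')
for v in range(188,206): print(v,' '.join('%3d'%x for x in g[v,254:276,1]))
E
```

```text
pads [267.2 195.3] [261.  199.7] +x1 [-2.7  1.8] +y [2.4 2.1] +z [ 0.1 -2.3]
cols [254, 255, 256, 257, 258, 259, 260, 261, 262, 263, 264, 265, 266, 267, 268, 269, 270, 271, 272, 273, 274, 275]
188  22  10   8   9  15  12  10  12  22  27  18  21  17  19  16  19  16  15  15  20  20  17
189  23  15  15  10   9  10  10   9  15  21  18  18  22  18  22  23  17  20  14  18  18  16
190  12  11  11  13   9  15  11   8  18  20  21  19  16  17  18  21  17  20  16  21  18  17
191  12   9  13  14  11  10   7  12  15  11  19  19  21  18  20  20  16  29  37  15  15  17
192  10  13  15   8  11  15   7  10  14  19  20  19  19  19  16  15  13  56  91  67  11  16
193  14  10  15   8  10  17   8  17  11  17  19  18  18  17  13   8   9  52  97 100  65  11
194  11  14  16   6   8   5   8  13  14  16  16  15  12  27 107 145  65  11  40  78  92  67
195  12   8  11  30  51  24   9  10  15  18  18  32  46  87 178 207  99  10  12  25  69  95
196  10  14  35  57  63  30  21   9  14  17  13  61 121 163 208 201  79  10  12  29  59  80
197  33  59  62  47  27  32  49  27   8  19  12  55 122 154 163 152  35   9  24
[... 1708 characters left out ...]
 119 153 225 229 184 130 158 222 125  47  47  45  59 190
199  88 173 196 211 135 158 146 125 145 161 141 218 217 213 213  92  38  32  60 188 190 198
200  56 126 196 201 135 164 168 168 168 169 117 229 196  93  44  42  39  48 182 193 174 183
201  37  48 131 214 123 159 168 164 166 163 248 205  89  34  32  53 188 204 189 188 197 170
202  78  40  55 127 241 153 136 138 149 242  99  45  38  38  52 197 183 170 181 178 172 174
203 204  86  38  39  59 209 222 229 228  97  34  29  45 215 198 175 174 162 167 188 167 161
204 175 212  79  38  33  61 215 152  80  39  38  44 217 218 179 179 170 179 170 179 161 189
205 202 205 228  76  37  39  46  40  39  52 121 188 205 181 175 170 167 164 175 184 159 162
```

The numbers put the pins within about 2.5 mm of the pad centres (tolerance 7), so I'll leave the position alone and press about 1.4 mm more to reach half travel.

>>> arm_command:
  jaw: [0,0,0,0,0]
  offset:
    - [0,0,-0.01]
    - [0,0,-0.0175]
    - [0,0,-0.0175]
    - [0,0,-0.0175]
    - [0,0,-0.0175]
  roll: [0,0,0,0,0]

```text
t: 25.28
tool_pos: [577.4, 29.4, 182.2]
ee_rot: [-3.138, 0.0, -3.139]
ft_force: [0.1, -0.4, 1.7]
opening: 0.25
```

```bash
python3 w.py; python3 w.py; python3 f.py|head -3
```

```text
25.675 F [-0.21 -0.12  1.65] [0.5  0.47 0.78] pos [577.44  29.35 182.12] [-3.13849702e+00  4.31863295e-04 -3.13944323e+00] 0.250020555293368
26.075 F [0.02 0.05 1.79] [0.42 0.48 0.5 ] pos [577.44  29.36 182.11] [-3.13851517e+00  4.19243192e-04 -3.13947177e+00] 0.24842851934294524
26.125 [577.42589436  29.35585864 182.1325113 ] [-0.56348752 -0.31258372  0.48318812]
[(520, np.float64(152.5)), (580, np.float64(151.8)), (640, np.float64(152.2))]
[(520, np.float64(151.6)), (580, np.float64(152.1)), (640, np.float64(151.7))]
```

```bash
python3 -c "
from plant import manip;print(manip.job_done())"
```

```text
the job is handed in; nothing more can be done
None
```

I shut the frame, took the tester out of its stand and turned it to the pads. I handed the job in at about 26 s with the gripper still holding the tester on them. The hand-in reports no verdict.

**Last checks**
- **Frame:** its arms read level at about 152 mm from hinge to front in the last scene-camera check, so it is shut.
- **Tester:** the jaw opening was about 22 mm, matching the housing. The tool was within 0.003 rad of straight down; the tester's own tilt was not measured.
- **Pressing force:** about 3.2 N in all, after allowing for the tester's weight. By height the pins are about 5 mm in; by force, about 6 mm.
- **Pin position:** both pins are on their pads. The scene camera suggested an offset of about 2.5 mm from the centres (tolerance 7 mm), and I left it uncorrected.
- **Other objects:** I never moved the arm low near the can, screwdriver or meter. I did not re-measure their positions at the end.

**Disagreements**
- **Fingertip height:** the fingertips were about 22 mm higher than the reported TCP, both on camera and at contact. The frame was therefore not shut after the first push and I had to press further. I used this offset for the grasp height.
- **Push force:** closing the frame peaked at about 19 N, against the stated 7 N or so.
- **Camera positions:** the two cameras differed by 2 to 4 mm in plan.

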